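# Tuck the run-off strip under the tray's drip flap and hold it down

### The job

Lay the flat metal run-off strip down on the deck of the draining tray, between the side rims and wholly in front of the hinged drip flap, and let it rest flat there a moment; then slide its thin front edge under the flap, along the deck, until it meets the stop inside, without lifting the flap or moving the mug, tin, tape roll or spoon. Finish while still holding the strip pressed firmly flat on the deck: do not let go of it.

Things in the scene. Friction and masses are not known exactly. Their poses are not given: they have to be found in the camera images.
- strip: Loose bare aluminium run-off strip, 0.2 kg, flat on the worktop at the start: plate 100 (x) x 160 (y) x 4 mm, front (+x) edge bevelled to 2.5 mm. A rib to hold it by stands across it at x = -25 mm: 10 mm thick (x), 110 mm long (y), top 35 mm above the underside. So the front edge is 75 mm from the rib, the rear edge 25 mm. Origin: centre of the underside; z up.
- strip_edge (a point): Middle of the strip's front edge, on the underside (strip frame [50, 0, 0] mm); same axes as the strip.
- strip_rib (a point): Middle of the top of the strip's rib (strip frame [-25, 0, 35] mm); the rib runs along the strip's y.
- tray_deck: Grey plastic draining tray, fixed, 260 (x) x 200 (y) mm. Origin: centre of its underside, on the worktop; x points from its open front (robot's side) to the hinge, z up. Deck top at z = 10 mm, flat from x = -130 mm to the stop; side rims to z = 18 mm, 180 mm apart inside. Under the flap a stop across the deck, 5 mm high, has its front face at x = +30 mm: the strip's edge ends there.
- flap_line (a point): Point on the deck's top right below the middle of the flap's free edge (tray frame [0, 0, 10] mm); same axes as the tray.
- flap (a joint): Hinge of the steel drip flap between the rims: 0 = level, grows as its free edge is lifted (0.1 rad = 9 mm). Free edge at tray x = 0, hinge at x = +90 mm, z = 20 mm, lugs at the rims to z = 26 mm. The level flap's underside is 7 mm above the deck, its top at z = 21 mm. No spring: its 0.1 kg lies by weight.
- mug: Striped mug, 86 x 120 x 101 mm, bystander; origin in its underside.
- tin: Food tin, 57 mm diameter, 72 mm high, bystander; origin centre of underside.
- tape: Roll of tape lying flat, 98 mm across, 25 mm high, bystander; origin centre of underside.
- spoon: Steel spoon, 188 x 38 x 15 mm, bystander lying on the worktop; origin centre of underside.
Mind the look-alikes: they are no part of the job. Several things look just like the strip: the one meant starts nearest to the robot's base.

How it is judged:
By the outcome, as a careful person would: the job done as asked, in the order asked, and still so for the second after the job is handed in, while the arm keeps its last pose, push and grip.
It also fails if it takes over 38 s, if anything falls off the work surface, if the arm or the gripper's body presses on something with over 40 N, if the wrist force passes 120 N, or if a joint passes its speed limit or range.

### The arm

A 6-joint arm with a two-finger parallel gripper is mounted at the origin on a cart in front of the work surface, level with it; the furniture and walls round the work are solid. World frame = base frame: x ahead of the robot, y to its left, z up, the work surface at z = 0. Lengths are in mm, angles in degrees, forces in N, time in s.
With the tool pointing down it reaches from about 350 to 850 mm from the base axis. Payload 8.1 kg.
Tool frame: the origin (TCP) lies at the very end of the fingers, on their centre line; the grasp point (between the pads) lies 19 mm behind it; z points along the fingers, y is the line along which they close (so a half turn about z gives the same grasp; the last joint's range is limited). The gripper opens to 85 mm and grips with 20 to 120 N. Pads are 22 mm wide; open, the fingers measure 114 mm over their backs; the gripper's body (76 mm by 85 mm) begins 54 mm behind the grasp point. The pads swing forward as they close: fully open they stand 13 mm farther back than shut.
Start: joints at [61.627, 7.471, 85.268, -0, 87.261, -4.893], TCP at [239.035, 550.334, 231.292] pointing down, gripper open.
Joint ranges: [-169.43, 169.43], [-51.17, 129.36], [1.28, 143.12], [-76.62, 256.62], [0, 156.53], [-152.29, 152.29]. Speed limits (degrees/s): [136.94, 136.94, 159.86, 180, 180, 180].

### API

Orientations are given as [roll, pitch, yaw] about the fixed x, y, z axes, in that order (R = Rz(yaw) Ry(pitch) Rx(roll)).
In Python, from bench import status, viewer, job gives the robot as it stands.
- The arm moves only by the tool arm_command, never from a script. Its argument "targets" is a list that holds one entry, the list of rows, each a list of 7 numbers: the shift along the world's x, y, z in m, then the turn, a rotation vector about the world's x, y, z in rad, then the opening, from -1 (shut) to 1 (fully open). In form: [[[dx, dy, dz, rx, ry, rz, gripper], ...]]. A call has 1 to 10 rows; each row shifts and turns the commanded pose from where the row before left it; what a row does not reach is not made up. A row lasts 1/8 s, in which the tool goes at most 62.5 mm and 10.7 degrees, less where a joint would pass 70% of its speed; a pose out of reach is approached as far as the arm can. A call with a gripper value outside its range is refused whole. The fingers move at their own pace and stop on an object; "force" is the grip in N (left out, the last holds). Time passes only in rows, so rows that do not move let the fingers close. It gives the time, the measured TCP pose, the force, the opening and the grip force at its end, in the units of the state.
- status.sense(): the state, without advancing time (a new reading comes with each control period).
- viewer.snapshot(name): name is "scene" or "side" or "wrist"; returns the picture (480x640x3 uint8, red, green, blue); there is no depth.
- viewer.camera_model(name): a dict with "vertical_fov" (degrees; the focal length in pixels is half the picture's height over the tangent of half this angle, whatever the lens; pixels are square), "cx", "cy" (the principal point, pixels), "xyz" and "attitude" of the camera in the world. Camera axes: x right, y down, z forward; pixel columns grow to the right and rows downward; lengths in mm; the calibration is good to about 2 mm. The wrist camera is an equidistant fisheye: a pixel r from the principal point sees the ray r / f radians off the axis. A picture is of the moment at which its call begins: read the wrist's pose just before it. camera_model takes no time and is no camera call; for the wrist camera it gives the pose at the moment of the call.
- job.hand_in(): hands the job in; it is judged then, once.
The state is a dict: "time": time; "joint_pos": joint angles; "qd": joint speeds; "joint_efforts": joint torques, N m; "tool_pos": TCP position; "tcp_rot": TCP orientation; "ft_force": force on the tool from outside, world axes, zero at the start; "wrist_torque": the same for the moment, N m; "finger_gap": finger opening in mm; "grip_force": force on a finger pad.
Only numpy, scipy, OpenCV 4.12 (cv2) and the standard library are available. Lean on these libraries where they do the work, as an engineer would, in place of code of your own. Each camera call takes 0.05 s, during which the arm holds its last target. There are 200 camera calls.

## Working session

There is one attempt and no reset: what is moved stays moved. The work goes in short steps, Python scripts to look and compute and a tool call to move; the robot and the scene stay as the last step left them, time stands still between calls to the robot, and variables do not carry over. Pictures are saved under pics/ and viewed, at most 10 in all, crops included, and the job is handed in when it is done.

Besides the shell and the picture viewer there is one more tool, called after "Emit:" as a command line: name --argument value ..., lists and objects as JSON in quotes. arm_command: Moves the arm, as the interface text tells. Its arguments: {"type":"object","properties":{"targets":{"type":"array"},"force":{"type":"number"}},"required":["targets"]}

```bash
ls; mkdir -p pics
python3 - <<'E'
from bench import status, viewer
import cv2,json
s=status.sense(); print(s)
for n in ("scene","side","wrist"):
    print(n,viewer.camera_model(n))
    cv2.imwrite(f"pics/{n}0.png",viewer.snapshot(n)[:,:,::-1])
E
```

```text
pics
{'time': 0.0, 'joint_pos': array([ 6.16270993e+01,  7.51770181e+00,  8.53308898e+01,  4.34144864e-04,
        8.72617613e+01, -4.89178025e+00]), 'qd': array([ 0.06533693, -0.01820903,  0.20658685, -0.04118038,  0.05268927,
        0.06453221]), 'joint_efforts': array([-9.76453412e-04, -5.69422674e+01, -5.00529242e+01, -4.24160507e-04,
        1.51704153e-02,  1.83504591e-05]), 'tool_pos': array([238.76254301, 549.82980076, 230.20196732]), 'tcp_rot': array([-1.79890086e+02, -9.84225422e-03,  1.56518849e+02]), 'ft_force': array([ 0.0261215 , -0.01735324, -0.18209846]), 'wrist_torque': array([0.03395261, 0.01865219, 0.062803  ]), 'grip_force': 0.0, 'finger_gap': 85.2087035625025}
scene {'vertical_fov': 54.187362764622286, 'cx': 326.0827125251478, 'cy': 238.05293265671068, 'xyz': array([  29.93630218,  666.79835489, 1036.62395365]), 'attitude': array([-140.40369596,    0.31758052, -132.41898276])}
side {'vertical_fov': 42.6401836161543, 'cx': 320.6636390424541, 'cy': 240.45352315771902, 'xyz': array([ 236.7661442 , 1173.45575063,  851.90122911]), 'attitude': array([-126.30541515,    1.40134741, -160.66964089])}
wrist {'vertical_fov': 65.70646984690485, 'cx': 321.2906662765326, 'cy': 246.18226707268744, 'xyz': array([164.90687291, 583.15775067, 372.47122046]), 'attitude': array([1.61632873e+02, 1.18077362e-01, 6.64979671e+01])}
```

View pics/scene0.png

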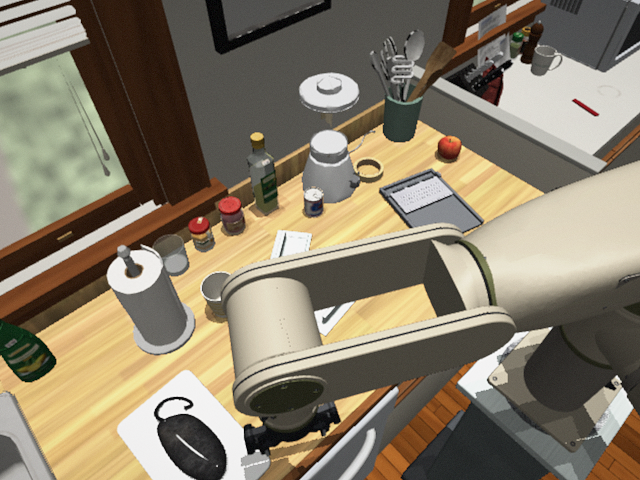

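View pics/side0.png

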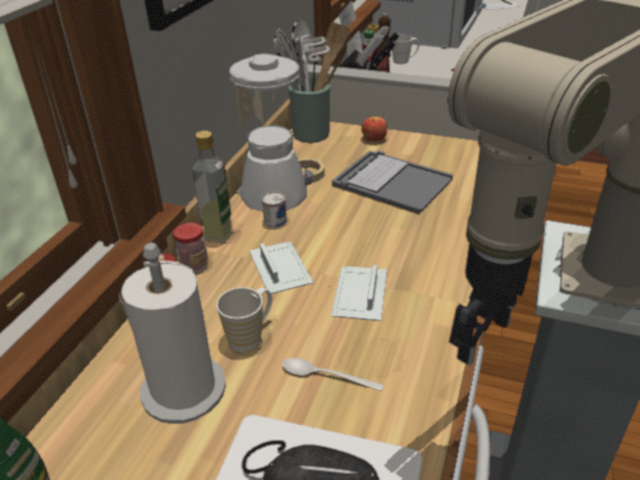

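The side view shows two strips. The nearer to the base is at (360,292), with its rib near (372,287). The tray is at (395,180), with the flap on its left part. The spoon, mug, tin and tape are clear of them. Next come rough positions on z=0.

```bash
cat > h.py <<'E'
import numpy as np
from scipy.spatial.transform import Rotation as R
def fl(c): return 240/np.tan(np.radians(c["vertical_fov"])/2)
def ray(c,px,fish=False):
    v=(np.array(px,float)-[c["cx"],c["cy"]])/fl(c)
    if fish:
        r=np.linalg.norm(v); d=np.r_[v/r*np.sin(r),np.cos(r)] if r>0 else np.r_[0,0,1.]
    else: d=np.r_[v,1]; d/=np.linalg.norm(d)
    return R.from_euler("xyz",c["attitude"],degrees=True).apply(d)
def onz(c,px,z,fish=False):
    d=ray(c,px,fish); o=np.array(c["xyz"]); return o+d*(z-o[2])/d[2]
def tri(obs):
    "obs: (cam,px,fish) -> point, rms distance to rays"
    A=np.zeros((3,3));b=np.zeros(3);L=[]
    for c,p,f in obs:
        d=ray(c,p,f);M=np.eye(3)-np.outer(d,d);A+=M;b+=M@c["xyz"];L.append((M,c["xyz"]))
    x=np.linalg.solve(A,b); return x,np.sqrt(np.mean([np.sum((M@(x-o))**2) for M,o in L]))
def proj(c,X,fish=False):
    v=R.from_euler("xyz",c["attitude"],degrees=True).inv().apply(np.atleast_2d(X)-c["xyz"])
    if fish:
        r=np.hypot(v[:,0],v[:,1]); t=np.arctan2(r,v[:,2]); k=t/np.maximum(r,1e-9)
    else: k=1/v[:,2]
    return v[:,:2]*k[:,None]*fl(c)+[c["cx"],c["cy"]]
E
python3 - <<'E'
from h import *; from bench import viewer
c=viewer.camera_model("side"); np.set_printoptions(precision=1,suppress=True)
for n,p,z in [("stripA",(343,268),4),("A",(386,269),4),("A",(382,319),4),("A",(333,313),4),("B",(282,266),4),("rib",(378,267),35),("rib",(370,307),35),("tray",(374,153),10),("tray",(452,181),10),("tray",(418,208),10),("tray",(334,182),10),
 ("flapend",(414,166),21),("flapend",(373,193),21),("spoon",(332,374),5),("mug",(243,350),0),("tin",(274,223),0)]: print(n,onz(c,p,z))
E
```

```text
stripA [557.9 172.6   4. ]
A [467.5 147.6   4. ]
A [435.8 302.2   4. ]
A [533.5 315.5   4. ]
B [688.5 206.6   4. ]
rib [476.8 183.6  35. ]
rib [459.3 308.6  35. ]
tray [ 629.8 -345.    10. ]
tray [ 392.6 -255.    10. ]
tray [ 450.5 -101.5   10. ]
tray [ 688.5 -159.2   10. ]
flapend [ 501.5 -285.1   21. ]
flapend [ 570.8 -119.3   21. ]
spoon [484.6 468.2   5. ]
mug [664.8 460.2  -0. ]
tin [773.   52.1   0. ]
```

View pics/wrist0.png

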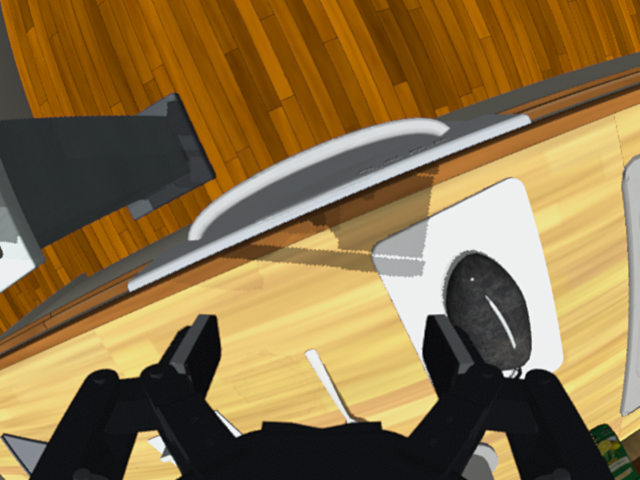

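The rough fix puts the strip centre at about (498,236), yaw about 11°. The tray centre is about (540,-215), yaw about -19°. I'll move to view the strip with the wrist camera.

Emit:
arm_command --targets '[[[0.025,-0.038,0,0,0,-0.097,1],[0.025,-0.038,0,0,0,-0.097,1],[0.025,-0.038,0,0,0,-0.097,1],[0.025,-0.038,0,0,0,-0.097,1],[0.025,-0.038,0,0,0,-0.097,1],[0.025,-0.038,0,0,0,-0.097,1],[0.025,-0.038,0,0,0,-0.097,1],[0.025,-0.038,0,0,0,-0.097,1],[0.025,-0.038,0,0,0,-0.097,1],[0.025,-0.038,0,0,0,-0.097,1]]]'

```text
time: 1.4
tool_pos: [489.5, 168.9, 231.1]
tcp_rot: [-180.0, -0.0, 100.8]
ft_force: [0.8, 0.1, 0.6]
finger_gap: 85.2
grip_force: 0.0
```

```bash
cat > snap.py <<'E'
import sys,pickle,cv2
from bench import status,viewer
n,tag=sys.argv[1:3]
s=status.sense(); c=viewer.camera_model(n); im=viewer.snapshot(n)
cv2.imwrite(f"pics/{tag}.png",im[:,:,::-1]); pickle.dump((c,s),open(f"pics/{tag}.pkl","wb"))
print(s["time"],s["tool_pos"].round(1),s["tcp_rot"].round(2),c["xyz"].round(1),c["attitude"].round(1))
E
python3 snap.py wrist w1; python3 snap.py side s1; python3 snap.py scene c1
```

```text
1.4 [489.5 168.9 231.1] [-179.99   -0.    100.76] [474.9 249.5 373.2] [1.616e+02 1.000e-01 1.070e+01]
1.45 [491.9 164.7 231. ] [179.96   0.18 100.34] [ 236.8 1173.5  851.9] [-126.3    1.4 -160.7]
1.5 [490.6 166.8 230.9] [-1.7999e+02  9.0000e-02  1.0057e+02] [  29.9  666.8 1036.6] [-140.4    0.3 -132.4]
```

View pics/w1.png

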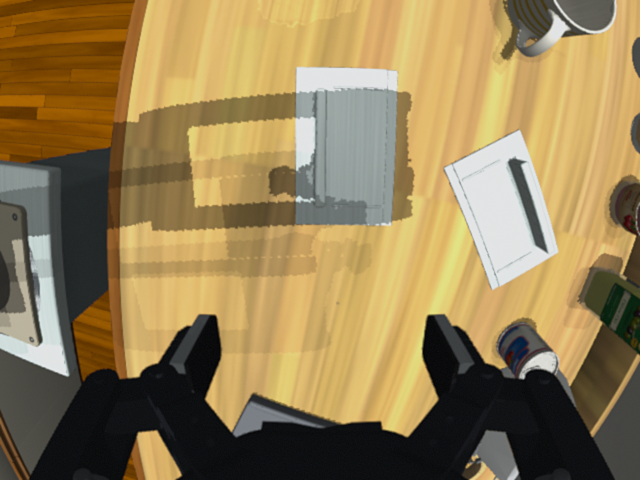

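Wrist view: plate corners at (297,67), (397,70), (390,224), (295,224), with the rib at columns 316–326 on the robot side. The second strip at (510,210) is farther away. A side-view crop gives the second ray for both strip and tray.

```bash
python3 -c "
import cv2
a=cv2.imread('pics/s1.png'); b=cv2.imread('pics/c1.png')
cv2.imwrite('pics/s1c.png',cv2.resize(a[135:335,320:480],None,fx=3,fy=3,interpolation=cv2.INTER_CUBIC))
cv2.imwrite('pics/c1c.png',b)"
```

```text
(no output)
```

View pics/s1c.png

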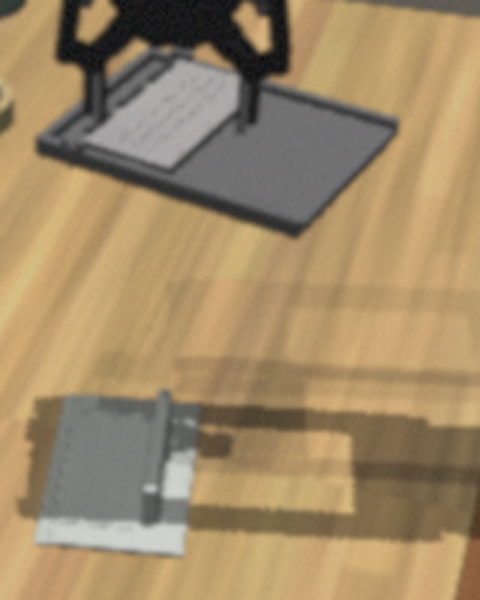

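The side crop shows the strip corners at (36,542), (183,554), (200,405), (65,397) and the rib top ends at (151,485), (166,393). I triangulate them against the wrist view.

Run:
```python
from h import *; import pickle
from scipy.optimize import least_squares
np.set_printoptions(precision=1,suppress=True)
w,_=pickle.load(open("pics/w1.pkl","rb")); s,_=pickle.load(open("pics/s1.pkl","rb"))
f=lambda u,v:((u+.5)/3-.5+320,(v+.5)/3-.5+135)
L=np.array([[50,80,2.5],[-50,80,4],[-50,-80,4],[50,-80,2.5],[-25,55,35],[-25,-55,35]])
W=[(397,70),(297,67),(295,224),(390,224),(320.5,90),(320.5,207)]
S=[f(36,542),f(183,554),f(200,405),f(65,397),f(151,485),f(166,393)]
for a,b in zip(W,S): print(tri([(w,a,1),(s,b,0)]), onz(w,a,4,True))
def res(p,use):
    X=R.from_euler("z",p[3],degrees=True).apply(L)+p[:3]; r=[]
    if 'w' in use:r.append(proj(w,X,True)-W)
    if 's' in use:r.append(proj(s,X)-S)
    return np.concatenate(r).ravel()
for u in ("w","s","ws"):
    q=least_squares(res,[498,236,0,11],args=(u,)); print(u,q.x,q.fun.round(1))
```

```text
(array([535.5, 321.4,   2.7]), np.float64(1.1293398064703317)) [536.4 321.4   4. ]
(array([439.1, 303.9,   3.6]), np.float64(1.033472594071309)) [440.2 304.1   4. ]
(array([466.6, 146.7,   1.7]), np.float64(0.31054929124931674)) [466.3 147.2   4. ]
(array([564.2, 164.8,  -0.7]), np.float64(0.07191058267685677)) [563.  165.8   4. ]
(array([467.3, 281.8,  38. ]), np.float64(0.38979825910200244)) [466.9 285.2   4. ]
(array([486.7, 174.9,  29.5]), np.float64(1.1335787338668195)) [488.8 169.7   4. ]
w [502.1 234.   -4.5  10. ] [-0.2  0.9 -1.   0.5  0.6 -0.4  0.6  0.6  0.7 -1.2 -0.7 -0.3]
s [507.2 210.3 -22.2  10.4] [ 0.3 -0.3  0.  -0.4 -0.1 -0.1  0.5 -0.4 -0.1  1.9 -0.5 -0.9]
ws [501.8 234.   -2.1  10.1] [-0.1  0.6 -1.5  0.2  0.3  0.3  0.9  1.2  0.3 -1.4 -1.   0.3 -1.3  0.6
 -0.3  0.7  0.1 -0.2 -0.2 -0.7 -0.6  2.5 -0.6 -1.1]
```

Emit:
arm_command --targets '[[[0.002,-0.048,0,0,0,-0.052,1],[0.002,-0.048,0,0,0,-0.052,1],[0.002,-0.048,0,0,0,-0.052,1],[0.002,-0.048,0,0,0,-0.052,1],[0.002,-0.048,0,0,0,-0.052,1],[0.002,-0.048,0,0,0,-0.052,1],[0.002,-0.048,0,0,0,-0.052,1],[0.002,-0.048,0,0,0,-0.052,1],[0.002,-0.048,0,0,0,-0.052,1],[0,0,0,0,0,-0.05,1]]]'

```text
time: 2.8
tool_pos: [506.8, -263.6, 230.7]
tcp_rot: [-180.0, 0.0, 71.1]
ft_force: [0.7, 1.4, 0.1]
finger_gap: 85.5
grip_force: 0.0
```

```bash
python3 snap.py scene c2;python3 snap.py side s2; python3 snap.py wrist w2
```

```text
2.8 [ 506.8 -263.6  230.7] [-1.7996e+02  1.0000e-02  7.1080e+01] [  29.9  666.8 1036.6] [-140.4    0.3 -132.4]
2.85 [ 506.9 -262.1  230.7] [-1.7994e+02 -3.0000e-02  7.0990e+01] [ 236.8 1173.5  851.9] [-126.3    1.4 -160.7]
2.9 [ 507.  -261.3  230.8] [-1.7994e+02 -4.0000e-02  7.1250e+01] [ 533.8 -183.8  373. ] [ 1.616e+02  1.000e-01 -1.880e+01]
```

View pics/w2.png

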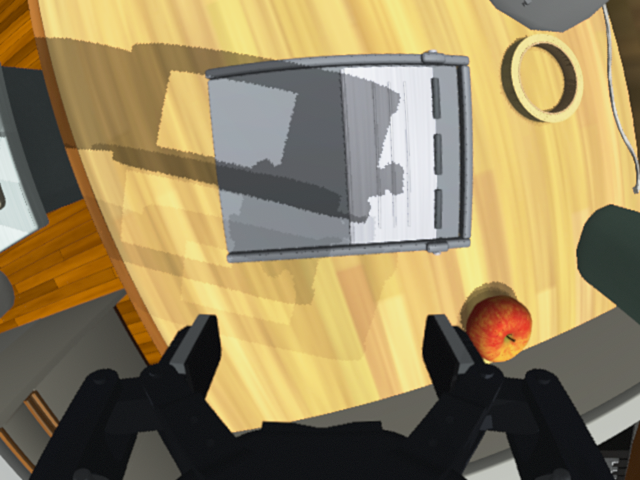

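Tray in the wrist view: front corners (208,70) and (229,262), rear corners (468,56) and (469,245), flap free edge from (341,70) to (350,246). I fit the tray pose with the side view and make an overlay for checking.

Run:
```python
from h import *; import pickle,cv2
from scipy.optimize import least_squares
np.set_printoptions(precision=1,suppress=True)
w,_=pickle.load(open("pics/w2.pkl","rb")); s,_=pickle.load(open("pics/s1.pkl","rb"))
f=lambda u,v:((u+.5)/3-.5+320,(v+.5)/3-.5+135)
L=np.array([[-130,100,18],[-130,-100,18],[130,100,18],[0,88,21],[130,-100,18],[0,-88,21.]])
W=[(208,71),(229,262),(468,56),(341,70),(469,245),(350,246)]
S=[f(297,222),f(397,120),f(38,140),f(173,167)]
for i in range(4): print(tri([(w,W[i],1),(s,S[i],0)]))
def X(p,L=L): return R.from_euler("z",p[3],degrees=True).apply(L)+p[:3]
def res(p,u):
    r=[]
    if 'w' in u:r.append(proj(w,X(p),True)-W)
    if 's' in u:r.append(proj(s,X(p)[:4])-S)
    return np.concatenate(r).ravel()
for u in ("w","ws"):
    q=least_squares(res,[540,-215,0,-19],args=(u,)); print(u,q.x,q.fun.round(1))
p=q.x
im=cv2.imread("pics/w2.png")
big=cv2.resize(im[30:280,180:500],None,fx=2.4,fy=2.4)
def line(a,b,c):
    P=X(p,np.linspace(a,b,30)); P[:,2]-=p[2]; P=proj(w,P,True)
    cv2.polylines(big,[np.int32((P-[180,30])*2.4)],False,c)
for y in(-90,90,-100,100): line([-130,y,18],[130,y,18],(0,0,255))
line([-130,-100,10],[-130,100,10],(0,255,0));line([0,-88,21],[0,88,21],(255,0,0));line([130,-100,18],[130,100,18],(0,0,255))
cv2.imwrite("pics/ov.png",big)
```

```text
(array([447.8, -92. ,  14.5]), np.float64(0.6323641025078367))
(array([ 397.1, -281.9,   13.6]), np.float64(0.43913469709188896))
(array([ 693.8, -155.6,   14.3]), np.float64(2.040682015477343))
(array([ 566.3, -138. ,   19. ]), np.float64(1.8054320511702653))
w [ 546.4 -220.2   -9.1  -14.8] [-0.8  0.3  0.4  0.2 -0.3  1.7 -0.5 -1.6  0.1  1.2  1.  -1.6]
ws [ 546.2 -220.3   -7.1  -14.7] [-1.6  0.3 -0.   1.   0.3  1.4 -0.6 -1.8  0.7  1.8  1.1 -0.9  0.2  1.7
  0.9  0.6 -1.8  0.3 -1.9  2. ]
```

View pics/ov.png

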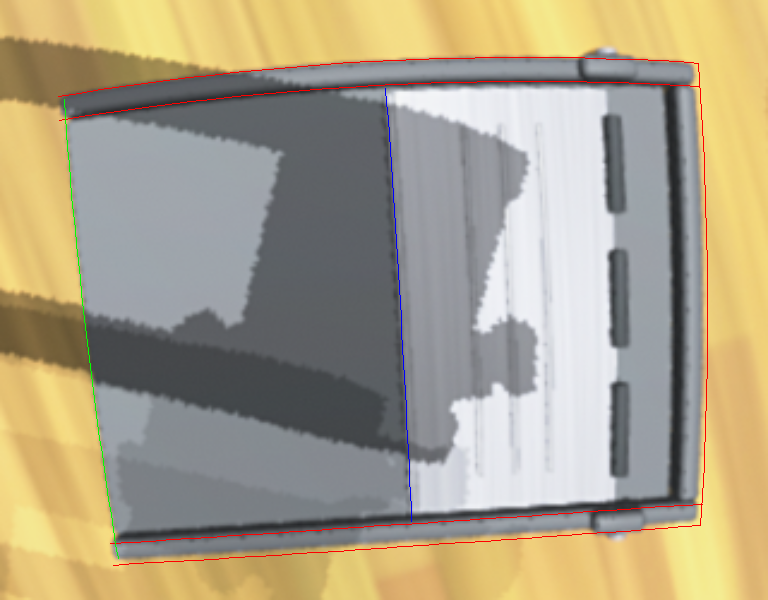

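The overlay agrees: tray centre ≈ (546,-219.6), yaw -14.7°. The strip rib is at ≈ (477.3,229) with yaw 10°, matching both the fit and the triangulated rib ends. I go back over the rib and descend.

Emit:
arm_command --targets '[[[-0.003,0.0491,0,0,0,0.0503,1],[-0.003,0.0491,0,0,0,0.0503,1],[-0.003,0.0491,0,0,0,0.0503,1],[-0.003,0.0491,0,0,0,0.0503,1],[-0.003,0.0491,0,0,0,0.0503,1],[-0.003,0.0491,0,0,0,0.0503,1],[-0.003,0.0491,0,0,0,0.0503,1],[-0.003,0.0491,0,0,0,0.0503,1],[-0.003,0.0491,0,0,0,0.0503,1],[-0.003,0.0491,0,0,0,0.0503,1]]]'

```text
time: 4.2
tool_pos: [475.8, 232.1, 231.5]
tcp_rot: [180.0, -0.0, 100.4]
ft_force: [-0.2, -0.5, 0.0]
finger_gap: 85.2
grip_force: 0.0
```

Emit:
arm_command --targets '[[[0,0,-0.05,0,0,0,1],[0,0,-0.05,0,0,0,1],[0,0,-0.04,0,0,0,1],[0,0,-0.03,0,0,0,1],[0,0,0,0,0,0,1],[0,0,0,0,0,0,1]]]'

```text
time: 4.95
tool_pos: [477.5, 230.2, 62.8]
tcp_rot: [179.9, -0.0, 100.2]
ft_force: [-0.7, 0.7, 0.5]
finger_gap: 85.5
grip_force: 0.0
```

```bash
python3 snap.py wrist w3
```

```text
4.95 [477.5 230.2  62.8] [ 1.7990e+02 -2.0000e-02  1.0018e+02] [463.4 310.8 204.9] [161.6  -0.   10.2]
```

View pics/w3.png

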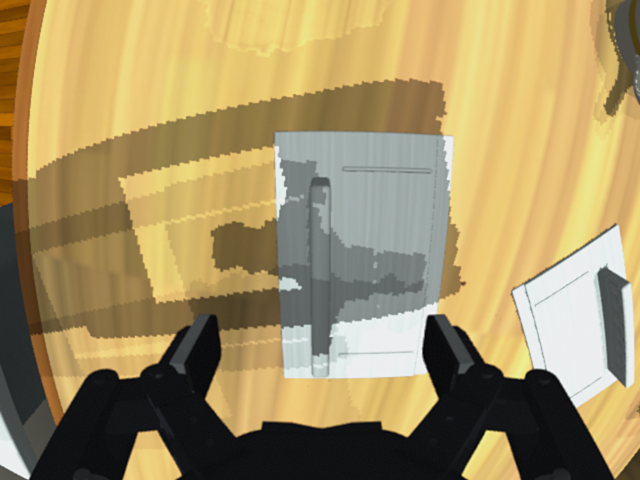

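The rib runs up column 320, centred between the fingertips, rows 178–376. I descend and grip.

Emit:
arm_command --targets '[[[0,0,-0.025,0,0,0,1],[0,0,-0.018,0,0,0,1],[0,0,-0.008,0,0,0,1],[0,0,0,0,0,0,1],[0,0,0,0,0,0,-1],[0,0,0,0,0,0,-1],[0,0,0,0,0,0,-1],[0,0,0,0,0,0,-1],[0,0,0,0,0,0,-1],[0,0,0,0,0,0,-1]]]' --force 80

```text
time: 6.25
tool_pos: [477.4, 229.4, 10.7]
tcp_rot: [180.0, -0.0, 100.1]
ft_force: [-0.7, -0.6, 4.1]
finger_gap: 8.3
grip_force: 79.8
```

Gripped (gap 8.3 mm, 80 N). I lift and carry to above the tray.

Emit:
arm_command --targets '[[[0,0,0.02,0,0,0,-1],[0,0,0.04,0,0,0,-1],[0,0,0.02,0,0,0,-1],[0,0,0,0,0,0,-1]]]'

```text
time: 6.75
tool_pos: [478.2, 229.8, 91.8]
tcp_rot: [179.8, -0.0, 100.1]
ft_force: [-0.5, -0.2, -2.3]
finger_gap: 8.2
grip_force: 79.0
```

Emit:
arm_command --targets '[[[-0.0018,-0.0426,0,0,0,-0.0433,-1],[-0.0018,-0.0426,0,0,0,-0.0433,-1],[-0.0018,-0.0426,0,0,0,-0.0433,-1],[-0.0018,-0.0426,0,0,0,-0.0433,-1],[-0.0018,-0.0426,0,0,0,-0.0433,-1],[-0.0018,-0.0426,0,0,0,-0.0433,-1],[-0.0018,-0.0426,0,0,0,-0.0433,-1],[-0.0018,-0.0426,0,0,0,-0.0433,-1],[-0.0018,-0.0426,0,0,0,-0.0433,-1],[-0.0018,-0.0426,0,0,0,-0.0433,-1]]]'

```text
time: 8.0
tool_pos: [457.6, -197.4, 88.2]
tcp_rot: [-179.8, -0.0, 75.2]
ft_force: [-0.2, -0.1, -1.5]
finger_gap: 8.4
grip_force: 79.0
```

Emit:
arm_command --targets '[[[0,0,-0.025,0,0,0,-1],[0,0,-0.01,0,0,0,-1],[0,0,0,0,0,0,-1],[0,0,0,0,0,0,-1],[0,0,0,0,0,0,-1]]]'

```text
time: 8.62
tool_pos: [459.8, -196.6, 56.2]
tcp_rot: [179.9, 0.0, 75.3]
ft_force: [-0.8, 0.3, -1.5]
finger_gap: 8.6
grip_force: 79.0
```

```bash
python3 snap.py wrist w4
```

```text
8.625 [ 459.8 -196.6   56.2] [1.7992e+02 2.0000e-02 7.5320e+01] [ 480.7 -117.2  198.2] [161.5  -0.  -14.7]
```

View pics/w4.png

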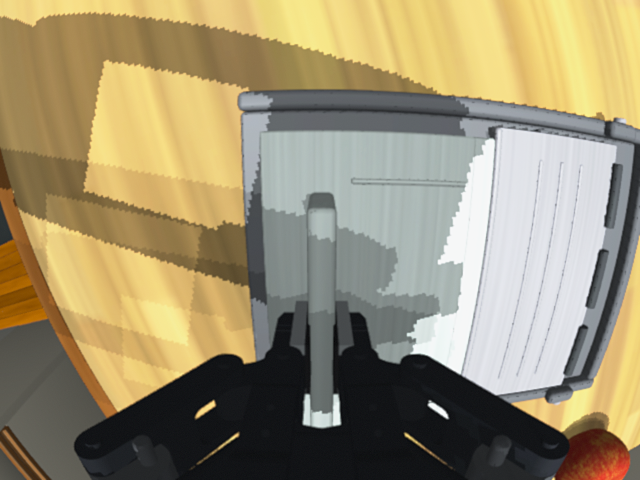

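The strip is held level above the tray: rear-left corner (260,131), front edge near (495,137), flap corners (496,129) and (463,390), rim corner (240,95). I compare these pixels with the predictions.

Run:
```python
from h import *; import pickle
np.set_printoptions(precision=1,suppress=True)
w,s=pickle.load(open("pics/w4.pkl","rb")); t=s["tool_pos"]
Q=R.from_euler("z",-14.7,degrees=True)
P=lambda X:proj(w,X,True)
strip=Q.apply([[75,80,2.5],[-25,80,4],[0,55,35],[75,-80,2.5]])+[t[0],t[1],t[2]-10.5]
tray=Q.apply([[0,88,21],[0,-88,21],[-130,100,18],[-130,90,18],[130,100,18]])+[546,-219.6,0]
print("strip",P(strip)); print("tray",P(tray))
for px,z in [((496,129),21),((463,390),21),((240,95),18)]: print(Q.inv().apply(onz(w,px,z,True)-[546,-219.6,0]))
for px,z in [((260,131),t[2]-6.5),((322,198),t[2]+24.5)]: print(Q.inv().apply(onz(w,px,z,True)-t))
```

```text
strip [[495.8 140. ]
 [258.  132.8]
 [320.9 210.6]
 [447.8 425.7]]
tray [[497.7 124.6]
 [454.6 404.2]
 [236.3  93. ]
 [236.6 113.2]
 [655.7 133.6]]
[-0.9 85.7 21. ]
[  3.4 -75.7  21. ]
[-128.2   98.9   18. ]
[-24.2  80.7  -6.5]
[ 0.4 59.2 24.5]
```

Measurements agree within about 2 mm. I lower to the deck, feeling for contact.

Emit:
arm_command --targets '[[[0,0,-0.015,0,0,0,-1],[0,0,-0.012,0,0,0,-1],[0,0,-0.005,0,0,0,-1],[0,0,0,0,0,0,-1],[0,0,0,0,0,0,-1]]]'

```text
time: 9.3
tool_pos: [459.3, -196.8, 23.5]
tcp_rot: [180.0, 0.0, 75.3]
ft_force: [-0.1, -0.2, -1.3]
finger_gap: 8.5
grip_force: 79.0
```

Emit:
arm_command --targets '[[[0,0,-0.001,0,0,0,-1],[0,0,-0.001,0,0,0,-1],[0,0,-0.001,0,0,0,-1],[0,0,0,0,0,0,-1]]]'

```text
time: 9.8
tool_pos: [459.2, -196.8, 20.7]
tcp_rot: [180.0, 0.0, 75.3]
ft_force: [-2.6, 0.9, 4.1]
finger_gap: 8.4
grip_force: 79.6
```

Contact is at the predicted height (TCP 20.7). I press lightly and let it rest.

Emit:
arm_command --targets '[[[0,0,-0.0005,0,0,0,-1],[0,0,-0.0005,0,0,0,-1],[0,0,0,0,0,0,-1],[0,0,0,0,0,0,-1],[0,0,0,0,0,0,-1],[0,0,0,0,0,0,-1],[0,0,0,0,0,0,-1],[0,0,0,0,0,0,-1],[0,0,0,0,0,0,-1],[0,0,0,0,0,0,-1]]]'

```text
time: 11.05
tool_pos: [459.2, -196.8, 20.7]
tcp_rot: [-180.0, 0.0, 75.3]
ft_force: [-8.2, 4.0, 15.3]
finger_gap: 8.1
grip_force: 81.6
```

```bash
python3 -c "
from bench import status
s=status.sense()
for k in('ft_force','wrist_torque','tool_pos','tcp_rot'):print(k,s[k].round(2))"; python3 snap.py wrist w5;python3 snap.py side s5
```

```text
ft_force [-8.16  4.05 15.28]
wrist_torque [ 0.61  1.32 -0.05]
tool_pos [ 459.22 -196.76   20.7 ]
tcp_rot [-1.800e+02  1.000e-02  7.528e+01]
11.05 [ 459.2 -196.8   20.7] [-1.800e+02  1.000e-02  7.528e+01] [ 480.4 -117.5  162.8] [161.6   0.  -14.7]
11.1 [ 459.2 -196.8   20.7] [1.800e+02 1.000e-02 7.528e+01] [ 236.8 1173.5  851.9] [-126.3    1.4 -160.7]
```

15 N pressed flat and rested 1 s. I slide in along the tray axis.

Emit:
arm_command --targets '[[[0.0029,-0.00076,0,0,0,0,-1],[0.0029,-0.00076,0,0,0,0,-1],[0.0029,-0.00076,0,0,0,0,-1],[0.0029,-0.00076,0,0,0,0,-1],[0.0029,-0.00076,0,0,0,0,-1],[0.0029,-0.00076,0,0,0,0,-1],[0,0,0,0,0,0,-1]]]'

```text
time: 12.02
tool_pos: [477.0, -201.7, 20.7]
tcp_rot: [180.0, 0.0, 75.3]
ft_force: [-6.8, 1.5, 12.4]
finger_gap: 8.3
grip_force: 81.1
```

```bash
python3 snap.py wrist w6; python3 -c "
import cv2;a=cv2.imread('pics/w5.png');b=cv2.imread('pics/w6.png')
cv2.imwrite('pics/w56.png',cv2.hconcat([a[80:480,230:630],b[80:480,230:630]]))"
```

```text
12.025 [ 477.  -201.7   20.7] [1.7996e+02 3.0000e-02 7.5280e+01] [ 498.  -122.4  162.8] [161.5   0.  -14.7]
```

View pics/w56.png

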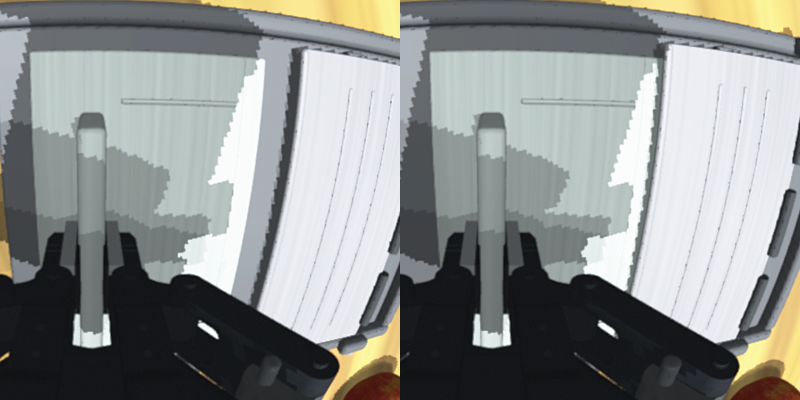

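Left: the strip rested with a clear gap before the flap. Right: its edge is just entering under the flap, which stays level, with parallel sides and rim clearance. I continue.

Emit:
arm_command --targets '[[[0.0029,-0.00076,0,0,0,0,-1],[0.0029,-0.00076,0,0,0,0,-1],[0.0029,-0.00076,0,0,0,0,-1],[0.0029,-0.00076,0,0,0,0,-1],[0.0029,-0.00076,0,0,0,0,-1],[0.0029,-0.00076,0,0,0,0,-1],[0.0029,-0.00076,0,0,0,0,-1],[0,0,0,0,0,0,-1]]]'

```text
time: 13.08
tool_pos: [497.2, -207.1, 20.7]
tcp_rot: [180.0, 0.0, 75.3]
ft_force: [-5.7, 1.8, 13.5]
finger_gap: 8.2
grip_force: 81.1
```

Emit:
arm_command --targets '[[[0.001,-0.00026,0,0,0,0,-1],[0.001,-0.00026,0,0,0,0,-1],[0,0,0,0,0,0,-1]]]'

```text
time: 13.45
tool_pos: [498.9, -207.5, 20.7]
tcp_rot: [180.0, 0.0, 75.3]
ft_force: [-8.1, 2.4, 13.1]
finger_gap: 8.4
grip_force: 81.3
```

Emit:
arm_command --targets '[[[0.001,-0.00026,0,0,0,0,-1],[0.001,-0.00026,0,0,0,0,-1],[0,0,0,0,0,0,-1]]]'

```text
time: 13.82
tool_pos: [500.9, -208.0, 20.7]
tcp_rot: [180.0, 0.0, 75.3]
ft_force: [-5.9, 2.5, 14.1]
finger_gap: 8.3
grip_force: 81.3
```

Emit:
arm_command --targets '[[[0.001,-0.00026,0,0,0,0,-1],[0.001,-0.00026,0,0,0,0,-1],[0,0,0,0,0,0,-1]]]'

```text
time: 14.2
tool_pos: [501.9, -208.2, 20.7]
tcp_rot: [-179.9, 0.0, 75.3]
ft_force: [-13.7, 3.2, 20.7]
finger_gap: 8.4
grip_force: 82.3
```

Emit:
arm_command --targets '[[[0.001,-0.00026,0,0,0,0,-1],[0,0,0,0,0,0,-1]]]'

```text
time: 14.45
tool_pos: [501.9, -208.2, 20.7]
tcp_rot: [-179.7, 0.0, 75.3]
ft_force: [-19.8, 6.0, 26.8]
finger_gap: 8.5
grip_force: 83.1
```

The stop is met: advance 44 mm (45 expected), and the position is held while force grows. I ease the push slightly, to limit nose-down tilt, and press firmer.

Emit:
arm_command --targets '[[[-0.0005,0.00013,-0.0005,0,0,0,-1],[0,0,-0.0005,0,0,0,-1],[0,0,-0.0005,0,0,0,-1],[0,0,0,0,0,0,-1],[0,0,0,0,0,0,-1]]]'

```text
time: 15.08
tool_pos: [501.9, -208.2, 20.7]
tcp_rot: [-179.8, 0.0, 75.3]
ft_force: [-24.1, 6.8, 37.4]
finger_gap: 8.6
grip_force: 85.0
```

```bash
python3 snap.py wrist w7; python3 snap.py side s7
python3 - <<'E'
from bench import status; import cv2,numpy as np
from h import *; import pickle
s=status.sense()
for k in('ft_force','wrist_torque','tool_pos','tcp_rot'):print(k,s[k].round(2))
a=cv2.imread("pics/s5.png",0).astype(int);
for n in("s7","s2"):
  b=cv2.imread(f"pics/{n}.png",0).astype(int); d=abs(a-b)
  for nm,(x,y) in dict(mug=(243,320),spoon=(332,374),tin=(274,210),tape=(312,172)).items(): print(n,nm,d[y-15:y+15,x-15:x+15].mean().round(1))
# flap free edge in w7: predicted location of strip-flap boundary for several flap angles; report gradient strength
w,_=pickle.load(open("pics/w7.pkl","rb")); g=cv2.imread("pics/w7.png",0).astype(float)
gx=abs(cv2.Sobel(cv2.GaussianBlur(g,(3,3),0),cv2.CV_64F,1,0))
Q=R.from_euler("z",-14.7,degrees=True)
for dx in range(-6,7):
  P=proj(w,Q.apply([[dx,y,21] for y in range(-20,80,2)])+[546,-219.6,0],True).round().astype(int)
  print(dx,gx[P[:,1],P[:,0]].mean().round(0),end="; ")
E
```

```text
15.075 [ 501.9 -208.2   20.7] [-1.798e+02  2.000e-02  7.529e+01] [ 523.5 -129.   162.8] [161.5   0.3 -14.7]
15.125 [ 501.9 -208.2   20.7] [-1.798e+02  2.000e-02  7.528e+01] [ 236.8 1173.5  851.9] [-126.3    1.4 -160.7]
ft_force [-24.4    8.13  38.12]
wrist_torque [ 1.27  3.79 -0.02]
tool_pos [ 501.88 -208.23   20.66]
tcp_rot [-1.798e+02  2.000e-02  7.529e+01]
s7 mug 1.5
s7 spoon 1.3
s7 tin 1.5
s7 tape 1.4
s2 mug 2.1
s2 spoon 2.8
s2 tin 2.4
s2 tape 2.4
-6 16.0; -5 16.0; -4 37.0; -3 77.0; -2 94.0; -1 33.0; 0 87.0; 1 48.0; 2 43.0; 3 62.0; 4 18.0; 5 9.0; 6 11.0;
```

Stop contact is confirmed, the flap edge is unmoved and the bystanders are unchanged. I trim out the 0.2° tilt and hold.

Emit:
arm_command --targets '[[[0,0,0,-0.0009,-0.0034,0,-1],[0,0,0,0,0,0,-1],[0,0,0,0,0,0,-1],[0,0,0,0,0,0,-1]]]'

```text
time: 15.68
tool_pos: [501.9, -208.2, 20.7]
tcp_rot: [180.0, 0.0, 75.3]
ft_force: [-24.3, 8.1, 38.1]
finger_gap: 8.4
grip_force: 85.0
```

Run:
```python
from bench import status
s=status.sense()
for k in('ft_force','wrist_torque','tool_pos','tcp_rot','qd'):print(k,s[k].round(2))
```

```text
ft_force [-24.3    8.11  38.11]
wrist_torque [ 1.3   3.87 -0.03]
tool_pos [ 501.92 -208.25   20.66]
tcp_rot [1.800e+02 2.000e-02 7.529e+01]
qd [-0.01  0.04 -0.02 -0.    0.07 -0.02]
```

Emit:
arm_command --targets '[[[0,0,0.0004,0,0,0,-1],[0,0,0,0,0,0,-1],[0,0,0,0,0,0,-1]]]'

```text
time: 16.05
tool_pos: [501.9, -208.3, 20.7]
tcp_rot: [180.0, 0.0, 75.3]
ft_force: [-22.9, 6.9, 33.9]
finger_gap: 8.2
grip_force: 84.2
```

```bash
python3 -c "
from bench import status,job
s=status.sense();print(s['ft_force'].round(1),s['tcp_rot'].round(2),s['tool_pos'].round(1));print(job.hand_in())"
```

```text
[-22.9   6.9  33.9] [1.7999e+02 2.0000e-02 7.5280e+01] [ 501.9 -208.3   20.7]
the job is handed in; nothing more can be done
None
```

The job is handed in: the strip rested on the deck, then slid under the flap to the stop, and is still gripped and pressed flat at about 34 N; the flap looked level and the bystanders unmoved in the images.

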